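Feed a specimen carrier past the anti-return pawl

ROBOT

A 6-joint arm with a two-finger parallel gripper is mounted at the origin on a cart in front of the work surface, level with it; the furniture and walls round the work are solid. World frame = base frame: x ahead of the robot, y to its left, z up, the work surface at z = 0. Lengths are in m, angles in degrees, forces in N, time in s.
With the tool pointing down it reaches from about 0.35 to 0.875 m from the base axis. Payload 4.2 kg.
Tool frame: the origin (TCP) lies midway between the tips of the shut fingers; the grasp point (between the pads) lies 19 mm behind it; y points along the fingers, z is the direction in which the jaws open and shut, and the axes are right-handed (so a half turn about y gives the same grasp; the last joint's range is limited). The gripper opens to 87 mm and grips with 3 to 60 N. Pads are 19 mm wide; open, the fingers measure 117 mm over their backs; the gripper's body (75 mm by 190 mm) begins 51 mm behind the grasp point.
Start: joints at [89.416, 22.042, 0.453, 0, -68.411, -14.817], TCP at [0.166, 0.603, 0.223] pointing down, gripper open.
Joint ranges: [-179.83, 179.83], [-69.29, 118.12], [-61.27, 80.66], [-181.25, 117.63], [-171.15, -9.14], [-177.46, 177.46]. Speed limits (degrees/s): [159.86, 159.86, 180, 180, 180, 180].

INTERFACE

Orientations are given as [roll, pitch, yaw] about the fixed x, y, z axes, in that order (R = Rz(yaw) Ry(pitch) Rx(roll)).
In Python, from workcell import env gives the robot as it stands. The module is installed in compiled form; this text tells all that it offers. Calls block until the motion is done:
- env.goto(position, orientation): joint-space move of the TCP to a pose.
- env.move_straight(position, rotation=None, rate=0.15, force_limit=None): straight line of the TCP; rotation=None keeps the orientation; rate is the mean speed in m/s. With force_limit (N) it stops when the force on the tool has changed by that much, and returns True; else False.
- env.set_joints(angles): joint-space move.
- env.gripper_to(opening, grasp_force=None): opening from 0.0 (shut) to 1.0 (fully open); grasp_force is the grip in N (None keeps the last); returns when the fingers have stopped.
- env.dwell(seconds).
- env.inverse_kinematics(position, orientation): joint angles nearest the present ones, or None.
- env.read_state(): the state.
- env.grab_frame(name): name is "scene" or "top"; returns a dict with "image" (384x512x3 uint8, blue, green, red), "fx", "fy", "cx", "cy" (pixels), "position" and "orientation" of the camera in the world. Camera axes: x right, y up, looking along -z (the intrinsics and any distortion apply to the point x, -y, -z); pixel columns grow to the right and rows downward; lengths in m; the calibration is good to about 2 mm. A picture is of the moment at which its call begins. There is no depth.
A pose or a line that the arm cannot do raises env.Unreachable and nothing moves.
- env.close_job(): hands the job in, once; it reports no verdict.
Trained networks look in a picture, given as the dict that the camera call returned (one of the last four; its "shot" number tells which), for a name from the list of things; names that differ only in an ending like _2 or _b are one class to them, and where a whole thing is asked for, a point or a joint stands for the part that bears it (a point fixed in the world has none). Each returns a list of dicts, best first, with "score" (0 to 1); they miss things now and then, are a little off and sometimes report something else, mostly with a low value. They report only what shows in the picture. A call takes as long as a camera call.
- env.search_frame(picture, thing): "xyz" ([x, y, z] in m, in world coordinates, good to about 4 mm: the middle of the surface that is visible of it).
- env.trace(picture, thing): "mask" (384x512 bool, what is visible of it).
The state is a dict: "clock": time; "joint_positions": joint angles; "qvel": joint speeds; "joint_torque": joint torques, N m; "position": TCP position; "tool_rot": TCP orientation; "force": force on the tool from outside, world axes, zero at the start; "wrist_torque": the same for the moment, N m; "opening": opening from 0.0 (shut) to 1.0 (fully open).
Only numpy, scipy, OpenCV 4.12 (cv2) and the standard library are available. Lean on these libraries where they do the work, as an engineer would, in place of code of your own. Each camera call takes 0.05 s, during which the arm holds its last target.

TASK

Two metal specimen carriers are parked between the end cheeks of the grey cradle: take the one with two round wells, set it down on a free bit of bench so that you can take it again by its two short ends, lower it gently (do not drop it) into the open loading bay of the metal feed lane and let go of it there. Then push it from behind along the lane under the clear roof until it is home against the end stop and the sprung pawl has clicked shut behind it, and let go. Leave the carrier with the long slot parked, and do not knock or shift anything else standing on the bench.

Things in the scene. Friction and masses are not known exactly. Their poses are not given: they have to be found in the camera images.
- lane: Metal one-way feed lane fixed to the bench. Origin at bench level on its middle line; x = push direction, y left. Outside x -78..122, y -23..35, 54 mm high. Channel 32 mm wide, floor 6 mm up, wall tops 50 mm up, 7 mm thick. Back wall face x=-70, end stop face x=114. Bay open above from x=-70 to 72; clear roof x 72..122 (z 50..54), so the carrier gets under it only by pushing. Pawl on the +y wall.
- lane_bay (a point): Point on the lane floor (6 mm up) at lane x = -6 mm: place for the carrier's middle when it is lowered into the bay, long axis along the lane, with room for a finger at each end (back wall 39 mm behind its rear end, pawl tip 41 mm ahead of its front). Axes as the lane's.
- lane_home (a point): Point on the lane floor at lane x = 89 mm: the carrier's middle when home against the end stop; its rear end face is then at x = 64 mm, 8 mm short of the roof, so closed fingers in the channel can push it all the way.
- pawl (a joint): Angle of the sprung pawl, a steel arm 43 mm long at z 18..28 mm: pivot at lane (22, 28) mm, tip at lane (60, 7) mm. 0 = shut (tip reaches 9 mm into the channel); a carrier shoves it to about 0.2 rad (push of some 2 to 5 N) and a light spring shuts it again 4 mm behind the rear end of a carrier that is home. It does not swing the other way. Fingers up to 20 mm wide brush it harmlessly.
- cradle: Grey cradle fixed to the bench, 104 x 74 mm, base 5 mm thick; origin under its middle. Parking bays at cradle x = -31 and +31 mm; a carrier lies with its long axis along cradle y between two end cheeks (y = 28.5..36.5 mm each side, 44 mm high), so it can be taken there only across its 28 mm width. 34 mm free between the carriers. Which carrier is in which bay varies.
- well_carrier_mid (a point): The carrier to feed: aluminium block 50 mm long (x), 28 wide (y), 24 high (z up), 0.1 to 0.21 kg, two round dark wells in its top. Point at the centre of the block, 12 mm above its underside. Either end may lead.
- well_carrier: The same block; origin at the centre of its underside, axes as above.
- slot_carrier_mid (a point): The other carrier, same block but with one long slot in its top: stays parked. Centre of the block, 12 mm above its underside.
- crucible_mid (a point): White porcelain crucible, 48 mm across, 38 mm high, standing loose; centre, 19 mm up.
- vial_mid (a point): Glass vial with black cap, 28 mm across (cap 34), 62 mm high, standing loose; centre, 31 mm up. Behind it dark wall cabinets hang over the bench, underside 470 mm up, front edge through world (0.71, -0.10) and (0.74, 0.0) m and on at x = 0.75 m to the left: keep the wrist in front of them or low.
- beaker_mid (a point): Clear beaker, 56 mm across, 66 mm high, standing loose; centre, 33 mm up.
- bottle_mid (a point): Amber bottle, 45 mm across, 100 mm high, standing loose; centre, 50 mm up.
- tube_furnace_beige: Beige tube furnace on the bench at the left: a box x -120..150, y -210..210 mm in its own frame, 410 mm high, standing between the arm's start and the cradle. Do not run into it.
- stereo_microscope: Stereo microscope at the right: foot x -115..140, y -90..90 mm in its frame, 30 mm high; its head is over the foot from world x 0.28 to 0.54, up to world y = -0.108, 100 to 390 mm high. The bench between its foot, the lane and the cradle is free but for the small things listed.

How it is judged (in metres and radians):
On the way, in this order (a step that is already met when the one before it is completed fails the run):
1. the carrier with two wells stands on the bench, let go, to be taken another way (height (world z) of well_carrier_mid between 0.009 and 0.0145 m and angle between well_carrier's own z axis and vertical below 0.1 rad and contact force between the fingers and well_carrier below 0.1 N), for 0.1 s.
2. the carrier with two wells stands on the floor of the loading bay, square in the lane, and is let go (x of well_carrier_mid in the frame of lane between -0.046 and 0.034 m and y of well_carrier_mid in the frame of lane between -0.006 and 0.006 m and z of well_carrier_mid in the frame of lane between 0.0145 and 0.0215 m and angle between the x axis of well_carrier and the x axis of lane, either way round below 0.2 rad and angle between well_carrier's own z axis and vertical below 0.1 rad and contact force between the fingers and well_carrier below 0.1 N), for 0.1 s.
3. the carrier, pushed along the lane, shoves the pawl aside (x of well_carrier_mid in the frame of lane between 0.02 and 0.095 m and value of joint pawl above 0.1 rad and contact force between well_carrier and pawl above 0.05 N).
At the end, for the whole second after the job is handed in: The two-well carrier lies flat and square on the lane floor, within 5.5 mm of home, at rest and let go, pawl shut (under 0.05 rad) behind it; the slotted carrier moved under 12 mm, and crucible, vial, beaker and bottle moved under 30 mm (x of well_carrier_mid in the frame of lane above 0.0835 m and y of well_carrier_mid in the frame of lane between -0.006 and 0.006 m and z of well_carrier_mid in the frame of lane between 0.0145 and 0.0215 m and angle between the x axis of well_carrier and the x axis of lane, either way round below 0.2 rad and angle between well_carrier's own z axis and vertical below 0.1 rad and value of joint pawl below 0.05 rad and linear speed of well_carrier below 0.01 m/s and distance of slot_carrier_mid from where it was at the start of the episode below 0.012 m and distance of each of crucible_mid, vial_mid, beaker_mid, bottle_mid from where it was at the start of the episode below 0.03 m); the robot touches nothing.
It fails at once if the carrier is dropped into the lane (falls faster than 0.5 m/s inside its walls) (x of well_carrier_mid in the frame of lane between -0.07 and 0.06 m and y of well_carrier_mid in the frame of lane between -0.016 and 0.016 m and z of well_carrier_mid in the frame of lane between 0 and 0.055 m and linear speed of well_carrier above 0.5 m/s).
It fails at once if the slotted carrier is taken or shoved out of its place (moved over 20 mm) (distance of slot_carrier_mid from where it was at the start of the episode above 0.02 m).
It fails at once if crucible, vial, beaker or bottle is knocked away or over (middle moved over 40 mm, or tilted over 0.6 rad) (distance of any of crucible_mid, vial_mid, beaker_mid, bottle_mid from where it was at the start of the episode above 0.04 m or angle between any of crucible_mid, vial_mid, beaker_mid, bottle_mid's own z axis and vertical above 0.6 rad).
It also fails if it takes over 69 s, if anything falls off the work surface, if the arm or the gripper's body presses on something with over 40 N, if the wrist force passes 120 N, or if a joint passes its speed limit or range.

## Working session

There is one attempt and no reset: what is moved stays moved. The work goes in short steps, each a Python script; the robot and the scene stay as the last script left them, time stands still between calls to the robot, and variables do not carry over. Pictures are saved under pics/ and viewed, and the job is handed in when it is done.

```bash
mkdir -p pics; ls; cat > h.py <<'E'
import numpy as np, cv2
from workcell import env
from scipy.spatial.transform import Rotation as R
E
python3 - <<'E'
from h import *
s=env.read_state(); print(s)
for n in ("scene","top"):
    f=env.grab_frame(n); cv2.imwrite(f"pics/{n}0.png",f["image"])
    print({k:v for k,v in f.items() if k!="image"})
    for t in ["lane","cradle","well_carrier","slot_carrier_mid","crucible_mid","vial_mid","beaker_mid","bottle_mid","pawl","stereo_microscope","tube_furnace_beige"]:
        print(n,t,[(np.round(d["xyz"],3),round(d["score"],2)) for d in env.search_frame(f,t)][:3])
E
```

```text
pics
{'clock': 0.0, 'joint_positions': array([ 8.94145781e+01,  2.20914883e+01,  3.81205698e-01, -2.94805403e-02,
       -6.84103094e+01, -1.48150000e+01]), 'qvel': array([-0.02542821,  0.01230393,  0.01053263, -0.01429379,  0.0431555 ,
        0.04958139]), 'joint_torque': array([ 3.49292650e-04, -3.90671933e+01,  1.87411702e+01,  4.21970040e+00,
        1.11093177e-02, -1.87196479e-04]), 'position': array([0.1658128 , 0.60199329, 0.2214604 ]), 'tool_rot': array([-8.98764110e+01,  4.35701965e-03,  1.64588706e+02]), 'force': array([-0.00595646,  0.12721017,  0.14438328]), 'wrist_torque': array([ 0.02996769,  0.00849863, -0.03904541]), 'opening': 1.0005455863434043}
{'fx': 492.1108828063351, 'fy': 492.1108828063351, 'cx': 261.7536851735018, 'cy': 193.63032176207847, 'position': array([0.00948827, 0.8068064 , 1.04072821]), 'orientation': array([  41.80621251,   -0.45781983, -141.57760197]), 'shot': 1}
scene lane [(array([0.431, 0.09 , 0.027]), 0.89)]
scene cradle [(array([0.6  , 0.078, 0.03 ]), 0.59)]
scene well_carrier [(array([0.639, 0.07 , 0.028]), 0.57)]
scene slot_carrier_mid [(ar
[... 588 characters left out ...]
position': array([0.41672133, 0.14628625, 1.09560783]), 'orientation': array([  8.46606287,  -0.78411385, -90.34647647]), 'shot': 2}
top lane [(array([0.433, 0.08 , 0.007]), 0.7), (array([0.438, 0.415, 0.076]), 0.63)]
top cradle [(array([0.608, 0.066, 0.006]), 0.57), (array([0.435, 0.082, 0.004]), 0.27)]
top well_carrier [(array([0.638, 0.076, 0.029]), 0.64)]
top slot_carrier_mid [(array([0.577, 0.069, 0.027]), 0.51)]
top crucible_mid [(array([0.432, 0.084, 0.003]), 0.47)]
top vial_mid []
top beaker_mid [(array([0.44 , 0.309, 0.008]), 0.68)]
top bottle_mid [(array([0.444, 0.414, 0.072]), 0.75)]
top pawl []
top stereo_microscope []
top tube_furnace_beige [(array([0.573, 0.068, 0.029]), 0.58)]
```

```bash
python3 - <<'E'
import cv2
for n in("scene0","top0"):
    i=cv2.imread(f"pics/{n}.png"); cv2.imwrite(f"pics/{n}b.png",cv2.resize(i,(800,600),interpolation=cv2.INTER_CUBIC))
E
```

```text
(no output)
```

View pics/scene0.png

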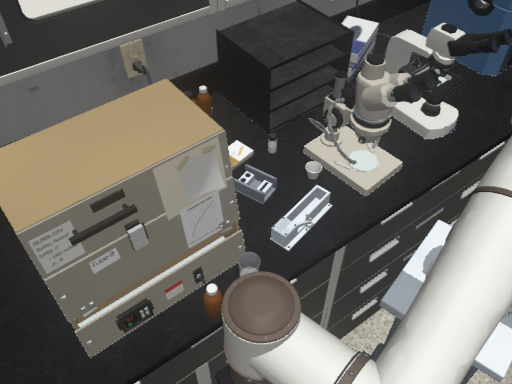

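View pics/top0.png

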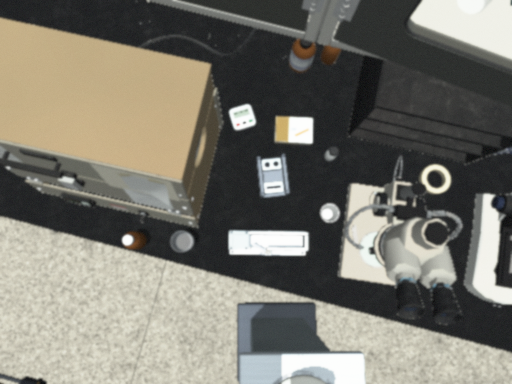

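```bash
python3 - <<'E'
import cv2
i=cv2.imread("pics/top0.png")
a=cv2.resize(i[145:265,215:345],(780,720),interpolation=cv2.INTER_CUBIC)
cv2.imwrite("pics/t0c.png",cv2.resize(i[215:265,215:325],(800,364),interpolation=cv2.INTER_CUBIC))
cv2.imwrite("pics/t0d.png",cv2.resize(i[145:205,245:305],(600,600),interpolation=cv2.INTER_CUBIC))
i=cv2.imread("pics/scene0.png")
cv2.imwrite("pics/s0c.png",cv2.resize(i[150:255,215:345],(743,600),interpolation=cv2.INTER_CUBIC))
E
```

```text
(no output)
```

View pics/t0c.png

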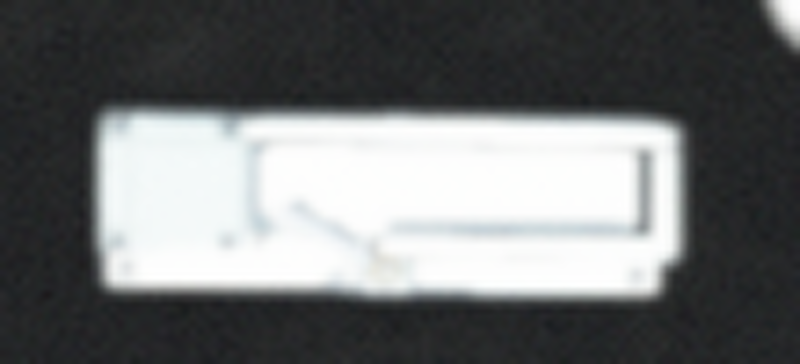

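View pics/t0d.png

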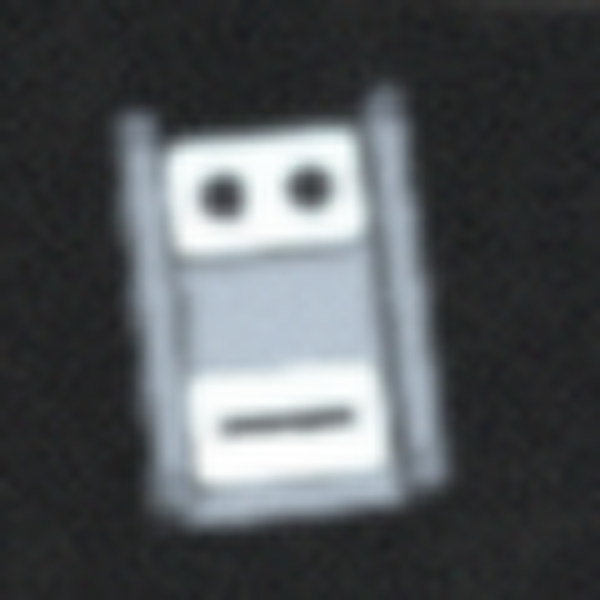

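View pics/s0c.png

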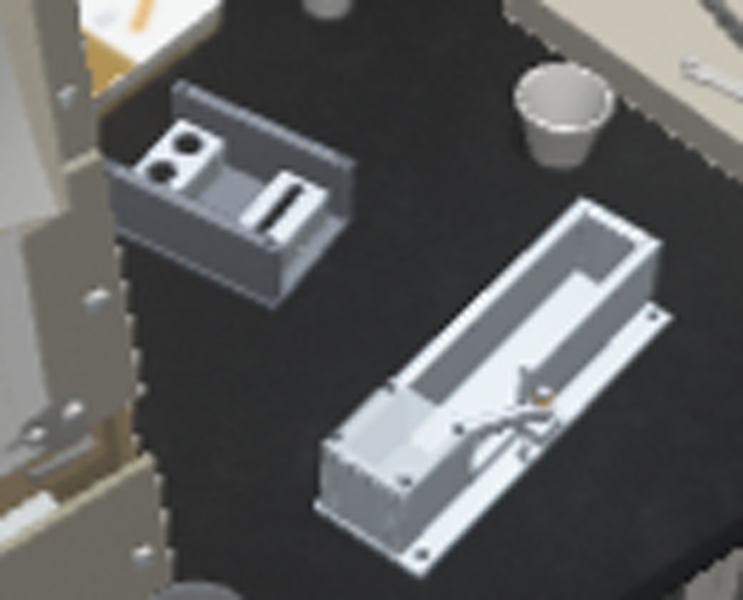

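```bash
cat >> h.py <<'E'
def proj(f,P):
    P=np.atleast_2d(P); Rc=R.from_euler('xyz',f["orientation"],degrees=True).as_matrix()
    c=(P-f["position"])@Rc
    return np.c_[f["cx"]+f["fx"]*c[:,0]/-c[:,2], f["cy"]-f["fy"]*c[:,1]/-c[:,2]]
def unproj(f,uv,z):
    Rc=R.from_euler('xyz',f["orientation"],degrees=True).as_matrix()
    d=Rc@np.array([(uv[0]-f["cx"])/f["fx"],-(uv[1]-f["cy"])/f["fy"],-1])
    return f["position"]+d*(z-f["position"][2])/d[2]
def box(x0,x1,y0,y1,z0,z1): return np.array([[x,y,z] for x in(x0,x1) for y in(y0,y1) for z in(z0,z1)])/1000.
LANE=[box(-78,122,-23,35,0,4),box(-78,122,-23,23,0,50),box(72,122,-23,23,50,54)]
CR=[box(-25,25,-14,14,0,24)]
def place(B,p): # p=x,y,yaw(rad),z
    c,s=np.cos(p[2]),np.sin(p[2]); z=p[3] if len(p)>3 else 0
    return B@np.array([[c,-s,0],[s,c,0],[0,0,1]]).T+[p[0],p[1],z]
S=8
def sil(f,boxes,p,win):
    u0,v0,u1,v1=win; m=np.zeros(((v1-v0)*S,(u1-u0)*S),np.uint8)
    for b in boxes:
        q=((proj(f,place(b,p))-[u0,v0]+.5)*S-.5)
        cv2.fillConvexPoly(m,cv2.convexHull(np.round(q*16).astype(np.int32)),255,cv2.LINE_8,4)
    return cv2.resize(m,(u1-u0,v1-v0),interpolation=cv2.INTER_AREA)/255.
from scipy.optimize import minimize
def fit(views,boxes,p0,z=0.):
    # views: list of (frame, soft mask 0..1 over window, win)
    cost=lambda p:sum(((sil(f,boxes,[p[0],p[1],p[2],z],w)-m)**2).sum() for f,m,w in views)
    best=None
    r=minimize(cost,p0,method='Nelder-Mead',options=dict(initial_simplex=np.array([p0]+[list(np.array(p0)+d) for d in np.diag([.006,.006,.06])]),xatol=1e-5,fatol=1e-3))
    r=minimize(cost,r.x,method='Nelder-Mead',options=dict(initial_simplex=np.array([r.x]+[list(r.x+d) for d in np.diag([.002,.002,.02])]),xatol=1e-5,fatol=1e-3))
    return r.x,r.fun
E
cat > a.py <<'E'
from h import *
ft=env.grab_frame("top"); fs=env.grab_frame("scene")
def soft(f,win,lo,hi):
    u0,v0,u1,v1=win; g=f["image"][v0:v1,u0:u1].astype(float).mean(2); return np.clip((g-lo)/(hi-lo),0,1)
wt=(220,222,320,266)
for d in np.round(np.array([proj(ft,[0.432,0.085,0]),proj(fs,[0.432,0.085,0])]),1): print(d)
mt=soft(ft,wt,40,215)
print(fit([(ft,mt,wt)],LANE,[0.43,0.06,1.57]))
# scene: network mask
for f,n in((ft,'t'),(fs,'s')):
  for t in("lane","cradle","well_carrier"):
    r=env.trace(f,t)
    if r: m=r[0]["mask"]; v,u=np.nonzero(m); print(n,t,r[0]["score"],m.sum(),u.min(),u.max(),v.min(),v.max())
    if r and n=='s' and t=='lane': ml=m
ws=(260,175,345,255)
mm=ml[ws[1]:ws[3],ws[0]:ws[2]].astype(float)
print(fit([(fs,mm,ws)],LANE,[0.43,0.06,1.57]))
print(fit([(ft,mt,wt),(fs,mm,ws)],LANE,[0.43,0.06,1.57]))
# carriers on top: zoom coords/10 + (245,145)
for q in([(170,138),(355,130),(365,235),(180,250)],[(190,375),(375,360),(388,465),(203,480)]):
    P=[unproj(ft,(245+(u+.5)/10-.5,145+(v+.5)/10-.5),.029) for u,v in q]; print(np.round(np.mean(P,0),4),np.round([np.linalg.norm(P[i]-P[i-1]) for i in range(4)],4), np.degrees(np.arctan2(*(P[0]-P[1])[1::-1])),np.degrees(np.arctan2(*(P[3]-P[2])[1::-1])))
# furnace corners top z=.41
for uv in[(213,64),(183,182),(0,140)]: print('furn',uv,np.round(unproj(ft,uv,.41),3))
for t in("crucible_mid","vial_mid"):
    print(t,[(np.round(d["xyz"],3),round(d["score"],2)) for d in env.search_frame(fs,t)])
print(unproj(ft,(330,205),.038),unproj(ft,(331,150),.062),unproj(ft,(182,232),.066),unproj(ft,(128,240),.1))
E
python3 a.py
```

```text
[[267.  242.3]]
[[302.2 222.2]]
(array([0.43660019, 0.06377435, 1.56455676]), np.float64(83.38233385275679))
t lane 0.6 1785 229 307 231 254
t cradle 0.6 676 257 288 154 197
t well_carrier 0.49 241 262 281 158 171
s lane 0.59 1840 271 330 186 248
s cradle 0.64 818 233 277 165 203
s well_carrier 0.59 134 240 253 171 183
(array([0.4388104 , 0.06270225, 1.54895941]), np.float64(87.62911188004614))
(array([0.4376793 , 0.06219815, 1.55244113]), np.float64(212.54792203312695))
[0.64   0.0726 0.029 ] [0.0305 0.0495 0.0286 0.0494] 92.35587369040113 94.51704247663052
[0.5775 0.0678 0.029 ] [0.0282 0.0492 0.0282 0.049 ] 94.47083153817914 94.43220068339618
furn (213, 64) [0.74 0.2  0.41]
furn (183, 182) [0.528 0.249 0.41 ]
furn (0, 140) [0.602 0.563 0.41 ]
crucible_mid [(array([ 0.516, -0.086,  0.026]), 0.63), (array([0.442, 0.294, 0.047]), 0.38)]
vial_mid [(array([0.432, 0.092, 0.029]), 0.67), (array([0.428, 0.436, 0.069]), 0.56), (array([ 0.664, -0.081,  0.038]), 0.47)]
[ 0.52692535 -0.07832328  0.038     ] [ 0.66801693 -0.08086987  0.062     ] [0.45790047 0.30113335 0.066     ] [0.43809694 0.42535926 0.1       ]
```

```bash
cat > ov.py <<'E'
from h import *
def overlay(f,P,win,k,fn,boxes=LANE,z=0):
    u0,v0,u1,v1=win
    I=cv2.resize(f["image"][v0:v1,u0:u1],None,fx=k,fy=k,interpolation=cv2.INTER_CUBIC)
    for b in boxes:
        q=(proj(f,place(b,[*P,z]))-[u0,v0]+.5)*k-.5
        for i in range(8):
            for j in(1,2,4):
                if not i&j: cv2.line(I,tuple(map(int,q[i].round())),tuple(map(int,q[i|j].round())),(0,0,255),1)
    cv2.imwrite(fn,I)
E
python3 - <<'E'
from ov import *
ft=env.grab_frame("top"); fs=env.grab_frame("scene")
BX=LANE+[box(-70,72,-16,16,6,50)]
p=[.437,.0635,np.radians(89.2)]
overlay(ft,p,(215,215,325,265),7,"pics/o1.png",BX)
overlay(fs,p,(260,175,345,255),7,"pics/o2.png",BX)
E
```

```text
(no output)
```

View pics/o1.png

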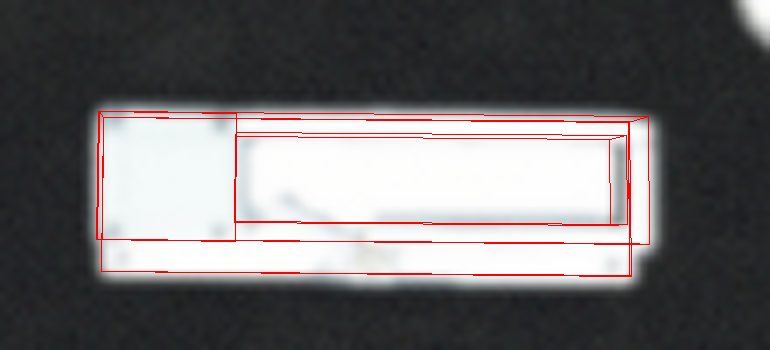

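View pics/o2.png

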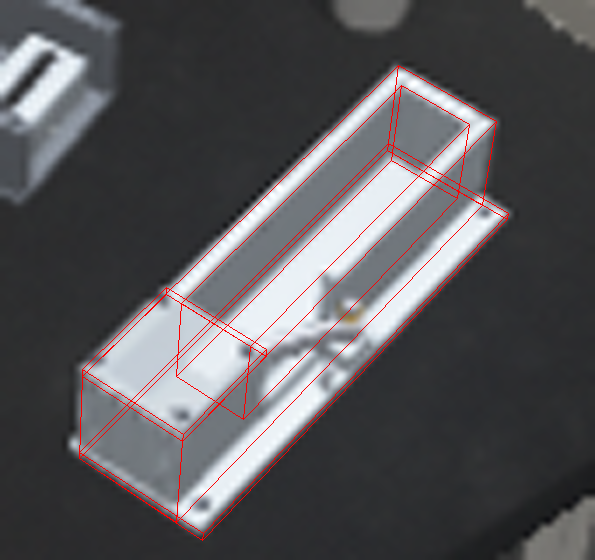

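```bash
python3 - <<'E'
from h import *
for yaw in(-85.6,94.4): print('pick',yaw,env.inverse_kinematics([.64,.0726,.15],[-90,0,yaw]))
for yaw in(-85.6,-90,90,94.4): print('put',yaw,env.inverse_kinematics([.508,.06,.15],[-90,0,yaw]))
for yaw in(-.8,179.2): print('lane',yaw,env.inverse_kinematics([.437,.057,.15],[-90,0,yaw]))
print(env.inverse_kinematics([.121,.42,.48],[-90,0,164.6]))
E
```

```text
pick -85.6 [ 20.83671673  27.02279344  -2.42435373   0.         -60.55285284
 163.56328327]
pick 94.4 [ 20.83671673  27.02279344  -2.42435373   0.         -60.55285284
 -16.43671673]
put -85.6 [ 24.93966588  14.98597421 -21.33326184   0.         -53.68076395
 159.46033412]
put -90 [ 24.93966588  14.98597421 -21.33326184   0.         -53.68076395
 155.06033412]
put 90 [ 24.93966588  14.98597421 -21.33326184   0.         -53.68076395
 -24.93966588]
put 94.4 [ 24.93966588  14.98597421 -21.33326184   0.         -53.68076395
 -20.53966588]
lane -0.8 [ 2.86915825e+01  8.25334673e+00 -3.03527228e+01 -2.54444375e-14
 -5.13939305e+01 -1.19491582e+02]
lane 179.2 [ 2.86915825e+01  8.25334673e+00 -3.03527228e+01  2.54444375e-14
 -5.13939305e+01  6.05084175e+01]
[ 95.37345129  -1.06848976   7.25495463   0.         -98.32344438
 -20.77345129]
```

```bash
cat > fk.py <<'E'
from h import *
from scipy.optimize import least_squares
rng=np.random.default_rng(0); D=[]
while len(D)<60:
    p=[rng.uniform(.25,.7),rng.uniform(-.2,.4),rng.uniform(.05,.5)]; o=[-90+rng.uniform(-50,50),rng.uniform(-50,50),rng.uniform(-180,180)]
    q=env.inverse_kinematics(p,o)
    if q is not None: D.append((p,o,q))
# generic product-of-exponentials: axes assumed z,y,-y,x,-y,x ; fit offsets
ax=[[0,0,1],[0,1,0],[0,-1,0],[1,0,0],[0,-1,0],[1,0,0]]
def fk(q,v,full=False):
    T=np.zeros(3);A=R.identity();pts=[]
    offs=np.array(v[:18]).reshape(6,3)
    for i in range(6):
        A=A*R.from_rotvec(np.radians(q[i])*np.array(ax[i])*v_s[i]); T=T+A.apply(offs[i]); pts.append(T.copy())
    return (T,A,pts)
import itertools
def rot_only(q,s):
    A=R.identity()
    for i in range(6): A=A*R.from_rotvec(np.radians(q[i])*np.array(ax[i])*s[i])
    return A
best=None
for s in itertools.product([1,-1],repeat=6):
    Ms=[rot_only(q,s).inv()*R.from_euler('xyz',o,degrees=True) for p,o,q in D[:12]]
    M=R.concatenate(Ms); sp=(M.mean().inv()*M).magnitude().max()
    if best is None or sp<best[0]: best=(sp,s,M.mean().as_euler('xyz',degrees=True))
print(best); v_s=best[1]
f=lambda v:np.concatenate([fk(q,v)[0]-p for p,o,q in D]+[1e-5*v])
r=least_squares(f,np.zeros(18)); print(np.abs(r.fun[:-18]).max()); print(np.round(r.x.reshape(6,3),4))
np.save('v.npy',r.x); np.save('vs.npy',np.array(v_s))
for q in ([20.83671673,27.02279344,-2.42435373,0,-60.55285284,-16.4],[24.9,15,-21.3,0,-53.7,-20]):
    print(np.round(fk(q,r.x)[2],3))
E
python3 fk.py
```

```text
(np.float64(9.561669981648925e-16), (1, 1, 1, -1, 1, -1), array([180.,   0.,  90.]))
9.838089232161451e-10
[[ 0.     -0.      0.1606]
 [-0.     -0.      0.5649]
 [ 0.2109 -0.      0.    ]
 [ 0.2109 -0.0799 -0.    ]
 [ 0.1532 -0.0799  0.    ]
 [ 0.1532 -0.     -0.    ]]
[[0.    0.    0.161]
 [0.24  0.091 0.664]
 [0.412 0.157 0.56 ]
 [0.612 0.147 0.456]
 [0.64  0.073 0.303]
 [0.64  0.073 0.15 ]]
[[0.    0.    0.161]
 [0.133 0.062 0.706]
 [0.287 0.133 0.581]
 [0.475 0.132 0.457]
 [0.508 0.06  0.303]
 [0.508 0.06  0.15 ]]
```

```bash
python3 - <<'E'
from h import *
ft=env.grab_frame("top"); fs=env.grab_frame("scene")
for n,f,l in(('s',fs,[(183,84,.41),(222,131,.41),(2,187,.41),(20,225,.41),(243,240,.05),(243,262,0),(82,372,0),(235,158,.0)]),('t',ft,[(212,65,.41),(184,183,.41),(0,20,.41),(0,140,.41),(196,226,0),(222,110,0)])):
    for u,v,z in l: print(n,u,v,z,np.round(unproj(f,(u,v),z),3))
for n,f,w in(('s',fs,(150,60,300,300)),('t',ft,(150,40,300,260))):
    i=f["image"][w[1]:w[3],w[0]:w[2]]; k=600/i.shape[0]; cv2.imwrite(f"pics/f{n}.png",cv2.resize(i,None,fx=k,fy=k,interpolation=cv2.INTER_CUBIC)); print(k)
for f in(ft,fs):
    r=env.trace(f,"tube_furnace_beige"); print([(d["score"],d["mask"].sum()) for d in r])
E
```

```text
s 183 84 0.41 [0.683 0.221 0.41 ]
s 222 131 0.41 [0.517 0.282 0.41 ]
s 2 187 0.41 [0.716 0.632 0.41 ]
s 20 225 0.41 [0.619 0.661 0.41 ]
s 243 240 0.05 [0.494 0.258 0.05 ]
s 243 262 0 [0.474 0.283 0.   ]
s 82 372 0 [0.563 0.714 0.   ]
s 235 158 0.0 [0.735 0.01  0.   ]
t 212 65 0.41 [0.738 0.202 0.41 ]
t 184 183 0.41 [0.527 0.248 0.41 ]
t 0 20 0.41 [0.824 0.581 0.41 ]
t 0 140 0.41 [0.602 0.563 0.41 ]
t 196 226 0 [0.476 0.274 0.   ]
t 222 110 0 [0.798 0.206 0.   ]
2.5
2.727272727272727
[]
[]
```

View pics/fs.png

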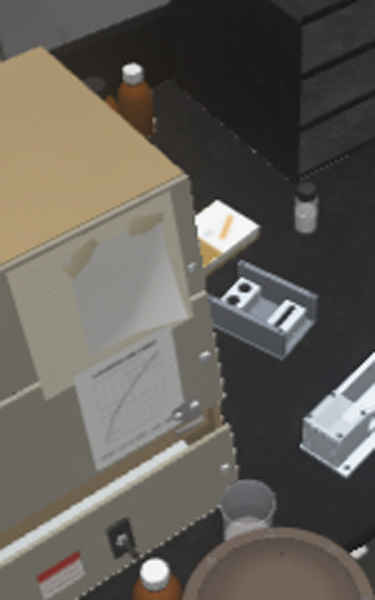

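View pics/ft.png

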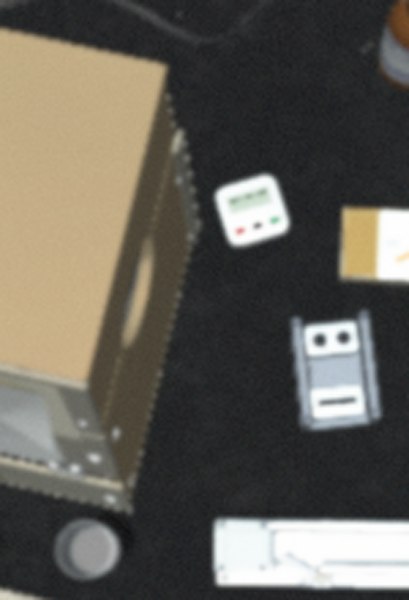

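```bash
cat >> h.py <<'E'
_ax=[[0,0,1],[0,1,0],[0,-1,0],[1,0,0],[0,-1,0],[1,0,0]]
import os
if os.path.exists('v.npy'):
    _v=np.load('v.npy').reshape(6,3); _s=np.load('vs.npy')
def links(q):
    T=np.zeros(3);A=R.identity();pts=[T]
    for i in range(6):
        A=A*R.from_rotvec(np.radians(q[i])*np.array(_ax[i])*_s[i])
        if i==2: T=T+A.apply(_v[2]+[_v[3][0],0,0]); B=[0,_v[3][1],0]; pts.append(T); continue
        if i==3: T=T+A.apply(B); pts.append(T); continue
        if i==4: T=T+A.apply([0,_v[4][1],0]); pts.append(T); T=T+A.apply([_v[4][0],0,0]); pts.append(T); continue
        T=T+A.apply(_v[i]); pts.append(T)
    return np.array(pts)  # base,shoulder,elbow,forearm end,j4off,wrist,flange?,tcp
def furn(q):
    P=links(q); o=np.array([.474,.262]); a=np.radians(-12); ux=np.array([np.cos(a),np.sin(a)]); uy=np.array([-np.sin(a),np.cos(a)])
    D=[]
    for i in range(2,len(P)-1):
        for t in np.linspace(0,1,9):
            p=P[i]*(1-t)+P[i+1]*t; l=np.array([(p[:2]-o)@ux,(p[:2]-o)@uy,p[2]])
            d=np.maximum(np.array([-l[0],-l[1],0-l[2]]),np.array([l[0]-.3,l[1]-.45,l[2]-.41])); D.append((np.linalg.norm(np.maximum(d,0)) if d.max()>0 else d.max(),i))
    return min(D)
def tilt(yaw,th): # lean tool top towards right by th about jaw axis z
    return (R.from_euler('xyz',[-90,0,yaw],degrees=True)*R.from_euler('z',th,degrees=True)).as_euler('xyz',degrees=True)
E
python3 - <<'E'
from h import *
q=env.read_state()["joint_positions"]; print(np.round(links(q),3))
for th in(-18,0,18,25):
    for p in([.64,.073,.011],[.64,.073,.1],[.508,.05,.005]):
        o=tilt(94.4,th); y=R.from_euler('xyz',o,degrees=True).as_matrix()
        q=env.inverse_kinematics(p,o)
        print(th,p,np.round(y[:,1],2),np.round(y[:,2],2)); 
        if q is not None: print('   ',np.round(q,1),furn(q),np.round(links(q)[2:5],3).tolist())
for p in([.437,.057,.011],[.437,.11,.015]):
    q=env.inverse_kinematics(p,[-90,0,179.2]); print(np.round(q,1),furn(q),np.round(links(q)[2:5],3).tolist())
E
```

```text
[[0.    0.    0.   ]
 [0.    0.    0.161]
 [0.002 0.212 0.684]
 [0.006 0.604 0.529]
 [0.086 0.603 0.529]
 [0.166 0.603 0.529]
 [0.166 0.603 0.376]
 [0.166 0.603 0.223]]
-18 [0.64, 0.073, 0.011] [-0.02  0.31 -0.95] [-1.   -0.08  0.  ]
    [ 11.2  36.8  -1.5 -23.  -51.8   7.5] (np.float64(0.09076150658767251), 2) [[0.332, 0.066, 0.613], [0.657, 0.13, 0.351], [0.652, 0.054, 0.327]]
-18 [0.64, 0.073, 0.1] [-0.02  0.31 -0.95] [-1.   -0.08  0.  ]
    [ 11.5  30.8   1.7 -20.7 -60.3   3.2] (np.float64(0.09807682883893896), 2) [[0.283, 0.057, 0.646], [0.644, 0.131, 0.441], [0.646, 0.055, 0.416]]
-18 [0.508, 0.05, 0.005] [-0.02  0.31 -0.95] [-1.   -0.08  0.  ]
    [ 11.1  28.3 -19.6 -26.7 -43.1  13.1] (np.float64(0.13891119175693703), 2) [[0.263, 0.052, 0.658], [0.54, 0.106, 0.345], [0.528, 0.031, 0.321]]
0 [0.64, 0.073, 0.011] [-0.  0. -1.] [-1.   -0.08  0.  ]
    [ 20.9  35.7 -10.   -0.  -44.3 -16.5] (np.float64(0.016141445358961507), 2) [[0.308, 0.117, 0.619], [0.583, 0.222, 0.317], [0.612, 0.148, 0.317]]
0 [0.64, 0.073, 0.1] [-0.  0. -1.] [-1.   -0.08  0.  ]
    [ 20.9  29.8  -5.7  -0.  -5
[... 1187 characters left out ...]
73, 0.1] [ 0.03 -0.42 -0.91] [-1.   -0.08  0.  ]
    [ 30.2  32.7 -14.1  26.8 -57.7 -43.2] (np.float64(-0.03876661313031649), 3) [[0.264, 0.154, 0.636], [0.513, 0.299, 0.329], [0.571, 0.251, 0.353]]
25 [0.508, 0.05, 0.005] [ 0.03 -0.42 -0.91] [-1.   -0.08  0.  ]
    [ 33.8  30.2 -40.5  36.6 -38.2 -62.1] (np.float64(0.06862820837915329), 4) [[0.236, 0.158, 0.649], [0.352, 0.236, 0.251], [0.425, 0.207, 0.267]]
[ 28.7  21.4 -39.6   0.  -29.   60.5] (np.float64(0.13089603053783286), 2) [[0.181, 0.099, 0.686], [0.36, 0.197, 0.317], [0.399, 0.127, 0.317]]
[ 34.9  21.7 -38.    0.  -30.3  54.3] (np.float64(0.11736497533598274), 3) [[0.171, 0.119, 0.686], [0.346, 0.241, 0.321], [0.391, 0.176, 0.321]]
```

```bash
cat > plan.py <<'E'
from h import *
def leg(a,b,n=30): return min(furn(np.array(a)*(1-t)+np.array(b)*t) for t in np.linspace(0,1,n))
E
python3 - <<'E'
from plan import *
q0=env.read_state()["joint_positions"]
w1=env.inverse_kinematics([.166,.603,.4],[-90,0,164.6]); print('w1',w1)
w2=env.inverse_kinematics([.121,.42,.5],[-90,0,164.6]); print('w2',np.round(w2,1))
w3=np.array(w2); w3[0]=18
o=tilt(94.4,-18)
w4=env.inverse_kinematics([.63,.05,.2],o); w5=env.inverse_kinematics([.64,.075,.1],o)
L=[q0,w2,w3,w4,w5]
for a,b in zip(L,L[1:]): print(np.round(b,1),leg(a,b),[np.round(links(np.array(a)*(1-t)+np.array(b)*t)[[3,-2,-1]],2).tolist() for t in(.25,.5,.75)])
E
```

```text
w1 [ 89.41171024  18.90500326  20.45839566   0.         -91.5533924
 -14.81171024]
w2 [  95.4   -0.7   10.3    0.  -101.1  -20.8]
[  95.4   -0.7   10.3    0.  -101.1  -20.8] (np.float64(0.3721128449190028), 5) [[[-0.01, 0.57, 0.6], [0.15, 0.57, 0.45], [0.15, 0.57, 0.3]], [[-0.02, 0.52, 0.68], [0.14, 0.53, 0.52], [0.14, 0.53, 0.37]], [[-0.03, 0.47, 0.74], [0.13, 0.48, 0.59], [0.13, 0.48, 0.44]]]
[  18.    -0.7   10.3    0.  -101.1  -20.8] (np.float64(0.13795369117423265), 6) [[[0.1, 0.39, 0.81], [0.25, 0.36, 0.65], [0.25, 0.36, 0.5]], [[0.22, 0.34, 0.81], [0.36, 0.25, 0.65], [0.36, 0.25, 0.5]], [[0.32, 0.25, 0.81], [0.42, 0.12, 0.65], [0.42, 0.12, 0.5]]]
[  9.7  24.8   6.4 -19.  -71.    0.8] (np.float64(0.1749330678465724), 6) [[[0.46, 0.13, 0.75], [0.5, -0.01, 0.58], [0.5, 0.0, 0.43]], [[0.52, 0.13, 0.69], [0.55, 0.0, 0.51], [0.55, 0.02, 0.36]], [[0.58, 0.12, 0.62], [0.6, 0.0, 0.43], [0.59, 0.04, 0.28]]]
[ 11.6  30.8   1.7 -20.7 -60.2   3. ] (np.float64(0.0963258412878936), 2) [[[0.63, 0.11, 0.52], [0.64, 0.01, 0.32], [0.63, 0.06, 0.17]], [[0.64, 0.12, 0.49], [0.64, 0.02, 0.3], [0.64, 0.06, 0.15]], [[0.64, 0.13, 0.47], [0.64, 0.02, 0.27], [0.64, 0.07, 0.12]]]
```

```bash
python3 - <<'E'
from plan import *
env.gripper_to(.5)
w2=env.inverse_kinematics([.121,.42,.5],[-90,0,164.6]); w3=np.array(w2); w3[0]=18
env.set_joints(w2); env.set_joints(w3)
o=tilt(94.4,-18)
env.goto([.63,.05,.17],o)
env.goto([.6398,.0756,.085],o)
s=env.read_state(); print(s["clock"],s["position"],s["tool_rot"],o,s["force"],s["opening"],np.round(s["joint_positions"],1))
for n in("scene","top"):
    f=env.grab_frame(n); w=(200,130,340,240) if n=="scene" else (215,110,345,215)
    cv2.imwrite(f"pics/{n}1.png",cv2.resize(f["image"][w[1]:w[3],w[0]:w[2]],None,fx=5.5,fy=5.5,interpolation=cv2.INTER_CUBIC))
E
```

```text
8.125 [0.6404254  0.07554956 0.08628382] [-90.09053599 -17.94102241  94.50868744] [-90.  -18.   94.4] [0.1447298  1.1019822  0.78071166] 0.49581014587066397 [ 11.7  31.6   1.  -20.9 -58.8   3.7]
```

View pics/scene1.png

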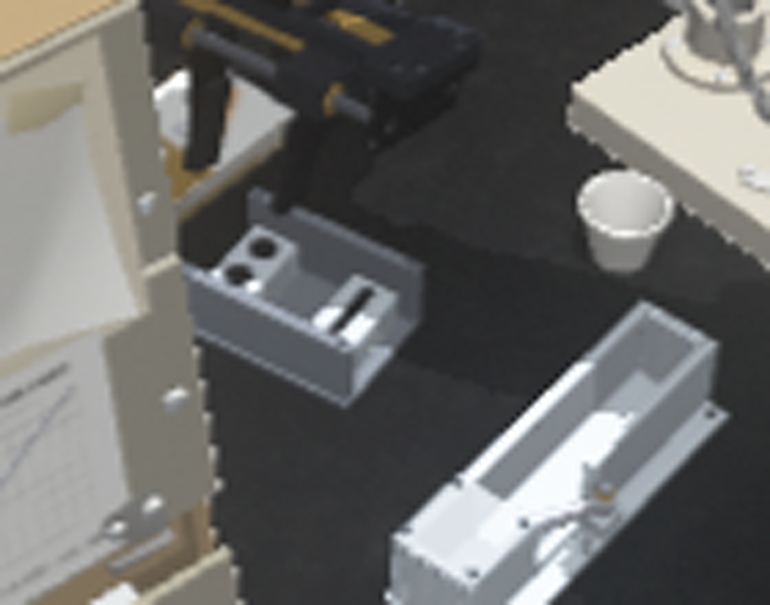

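View pics/top1.png

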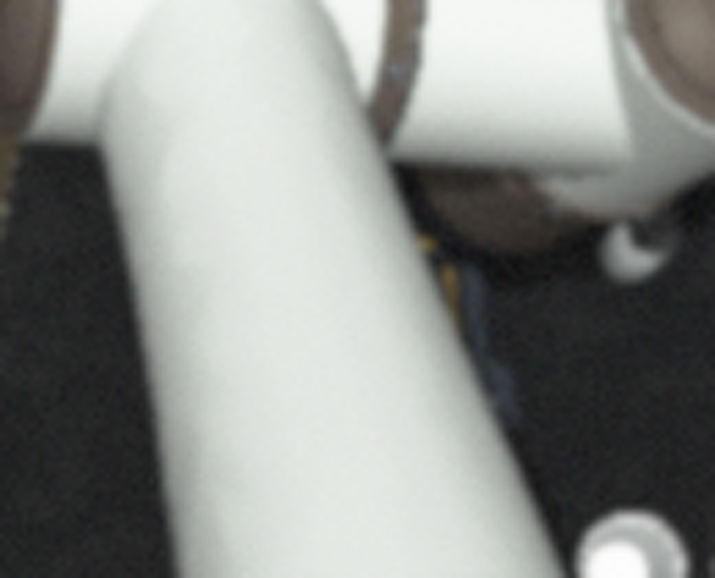

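```bash
python3 - <<'E'
from plan import *
o=tilt(94.4,-18)
print(env.move_straight([.6398,.0756,.03],rate=.1,force_limit=8))
s=env.read_state(); print(s["position"],s["force"])
r=env.move_straight([.6398,.0756,.0112],rate=.05,force_limit=6)
s=env.read_state(); print(r,s["position"],s["force"])
if not r:
    env.gripper_to(0,grasp_force=30); s=env.read_state(); print(s["opening"]*87,s["position"],s["force"])
f=env.grab_frame("scene"); w=(200,130,340,240)
cv2.imwrite(f"pics/s2.png",cv2.resize(f["image"][w[1]:w[3],w[0]:w[2]],None,fx=5.5,fy=5.5,interpolation=cv2.INTER_CUBIC))
E
```

```text
False
[0.64020793 0.07552689 0.03009268] [ 0.61153984  0.10708227 -0.46474465]
False [0.63969701 0.07549957 0.01082881] [ 0.66648568 -0.58957355  0.74543113]
28.13599446394302 [0.63975497 0.07563002 0.01149083] [-0.19397846 -0.17936641  1.19640835]
```

View pics/s2.png

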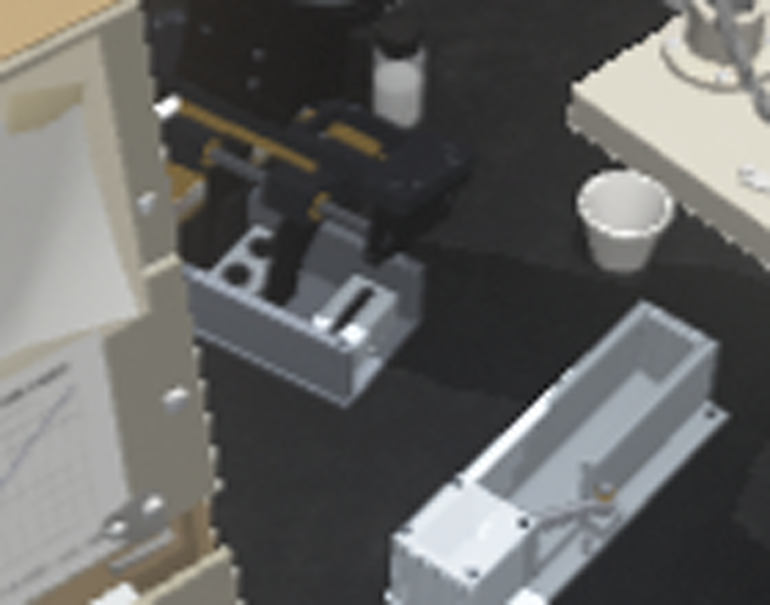

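```bash
python3 - <<'E'
from plan import *
env.move_straight([.6398,.0756,.09],rate=.1)
s=env.read_state(); print(s["opening"]*87,s["force"])
o=tilt(90,-18)
env.move_straight([.508,.048,.09],rotation=o,rate=.15)
env.move_straight([.508,.048,.02],rate=.1,force_limit=10)
r=env.move_straight([.508,.048,.003],rate=.02,force_limit=3)
s=env.read_state(); print(r,s["position"],s["force"],s["opening"]*87,s["clock"])
f=env.grab_frame("scene"); w=(200,130,340,240)
cv2.imwrite(f"pics/s3.png",cv2.resize(f["image"][w[1]:w[3],w[0]:w[2]],None,fx=5.5,fy=5.5,interpolation=cv2.INTER_CUBIC))
E
```

```text
27.906608387679764 [-0.56680659  0.28074857 -1.65642129]
True [0.50787785 0.04798242 0.00644583] [0.02947936 0.4511775  4.72458313] 27.759122481370117 13.4417
```

View pics/s3.png

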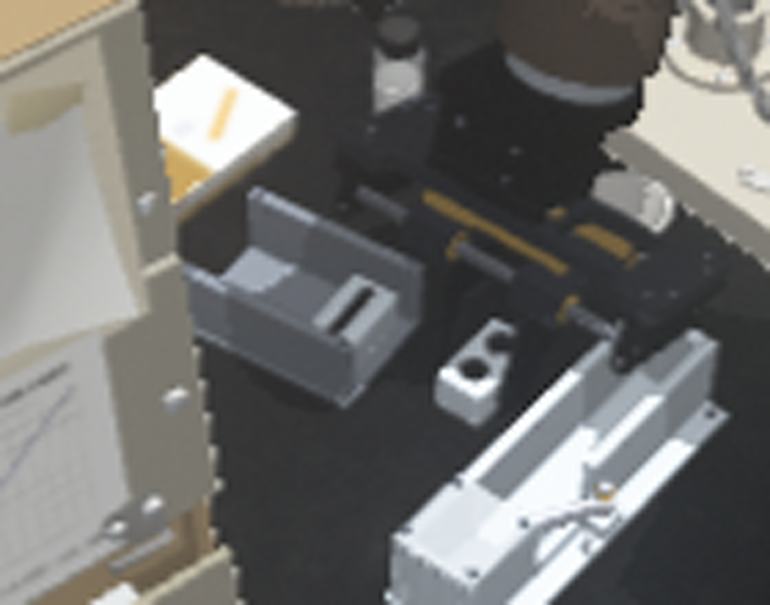

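```bash
python3 - <<'E'
from plan import *
env.gripper_to(.46)
s=env.read_state(); print(s["opening"]*87,s["force"])
env.move_straight([.508,.048,.12],rate=.12)
w=env.inverse_kinematics([.40,.0,.4],[-90,0,90]); print(np.round(w,1)); env.set_joints(w)
w=np.array(w); w[0]=75; env.set_joints(w)
s=env.read_state(); print(s["clock"],s["position"])
for n in("top","scene"):
    f=env.grab_frame(n); np.save(f"pics/{n}4.npy",f,allow_pickle=True)
    cv2.imwrite(f"pics/{n}4.png",f["image"])
    print(n,[(np.round(d["xyz"],4),d["score"]) for d in env.search_frame(f,"well_carrier")][:2])
E
```

```text
39.91741948952754 [0.98368215 0.71304118 0.22960464]
[ 23.5  -5.6  -7.8   0.  -87.8 -23.5]
17.6333 [0.24972296 0.31251911 0.3996837 ]
top [(array([0.508 , 0.0469, 0.0238]), 0.55)]
scene [(array([0.426 , 0.1126, 0.0222]), 0.48)]
```

View pics/top4.png

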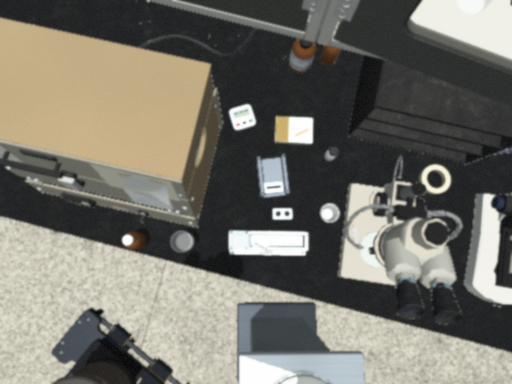

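View pics/scene4.png

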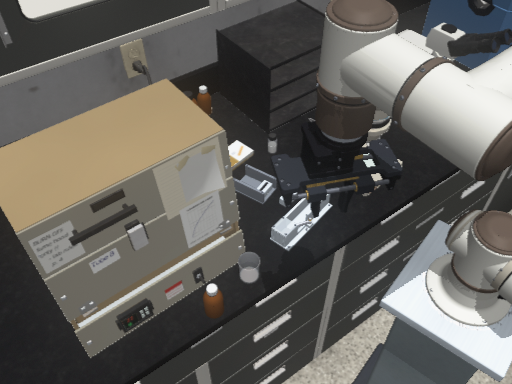

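```bash
python3 - <<'E'
from ov import *
f=np.load("pics/top4.npy",allow_pickle=True).item()
def soft(win,lo,hi):
    u0,v0,u1,v1=win; g=f["image"][v0:v1,u0:u1].astype(float).mean(2); return np.clip((g-lo)/(hi-lo),0,1)
wc=(264,200,302,228); m=soft(wc,50,230)
# fill wells
m=np.maximum(m,cv2.morphologyEx(m.astype(np.float32),cv2.MORPH_CLOSE,np.ones((7,7))))
for z in(0,):
    x,c=fit([(f,m,wc)],CR,[.508,.045,1.57]); print(x,np.degrees(x[2]),c)
wt=(220,222,320,266)
for lo,hi in((50,230),(40,200),(80,255)):
    y,c=fit([(f,soft(wt,lo,hi),wt)],LANE,[.437,.063,1.56]); print(y,np.degrees(y[2]),c)
overlay(f,x,wc,18,"pics/o3.png",CR)
overlay(f,y,(215,215,325,265),7,"pics/o4.png",LANE+[box(-70,72,-16,16,6,50)])
E
```

```text
[0.5075707  0.04512701 1.56638788] 89.74741440027734 3.6074535888210137
[0.43630833 0.06225735 1.55775178] 89.25260227901781 64.04616460430698
[0.43644347 0.06187776 1.56532794] 89.68668462922838 98.126295820718
[0.43626288 0.06231281 1.55855838] 89.29881756566134 43.79834301720688
```

View pics/o3.png

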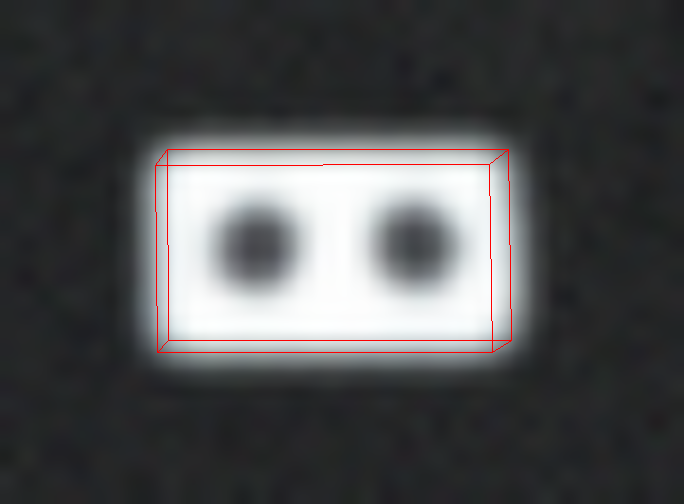

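View pics/o4.png

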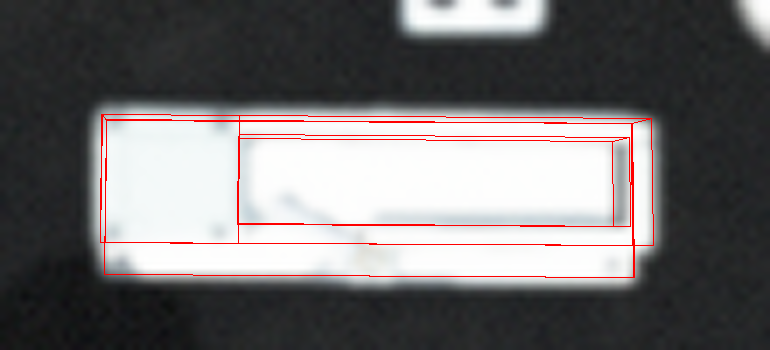

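```bash
python3 - <<'E'
from plan import *
q=env.read_state()["joint_positions"].copy(); q[0]=23.5; q[5]=60; env.set_joints(q)
env.gripper_to(.77)
o=[-90,0,179.7]
w=env.inverse_kinematics([.5079,.0451,.08],o); print(np.round(w,1),leg(q,w))
env.goto([.5079,.0451,.08],o)
r=env.move_straight([.5079,.0451,.0040],rate=.08,force_limit=8)
s=env.read_state(); print(r,s["position"],s["force"],s["clock"])
env.gripper_to(0,grasp_force=30)
s=env.read_state(); print(s["opening"]*87,s["position"],s["force"])
f=env.grab_frame("scene"); w=(200,130,340,240)
cv2.imwrite(f"pics/s5.png",cv2.resize(f["image"][w[1]:w[3],w[0]:w[2]],None,fx=5.5,fy=5.5,interpolation=cv2.INTER_CUBIC))
E
```

```text
[ 23.3  20.  -26.4   0.  -43.7  66.4] (np.float64(0.07608692555208253), 2)
False [0.50835288 0.0452635  0.00445538] [-0.03986105 -0.29845797 -0.02884018] 22.2917
49.77206820709808 [0.50806946 0.04512776 0.00429589] [-0.78250684  0.54174532  1.65827174]
```

View pics/s5.png

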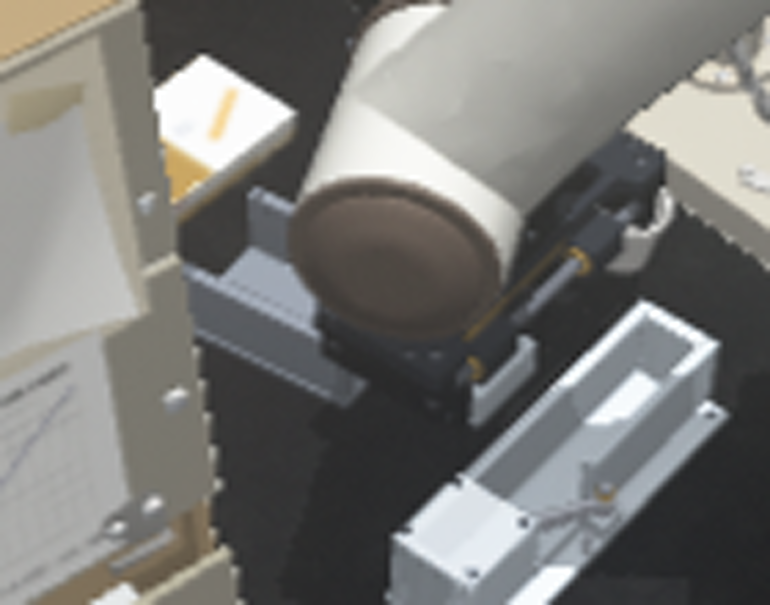

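```bash
python3 - <<'E'
from plan import *
env.move_straight([.508,.0451,.10],rate=.12)
o=[-90,0,179.3]
env.move_straight([.4366,.0562,.10],rotation=o,rate=.1)
env.dwell(.3)
s=env.read_state(); print(s["position"],s["tool_rot"],s["force"],s["opening"]*87)
f=env.grab_frame("top"); np.save("pics/t6.npy",f,allow_pickle=True)
g=env.grab_frame("scene"); np.save("pics/s6.npy",g,allow_pickle=True)
cv2.imwrite("pics/t6.png",cv2.resize(f["image"][190:270,200:330],None,fx=6,fy=6,interpolation=cv2.INTER_CUBIC))
w=(240,150,360,260)
cv2.imwrite("pics/s6.png",cv2.resize(g["image"][w[1]:w[3],w[0]:w[2]],None,fx=5.4,fy=5.4,interpolation=cv2.INTER_CUBIC))
E
```

```text
[0.43684725 0.05614558 0.09987766] [-8.99951401e+01 -7.65603548e-03  1.79281685e+02] [ 0.25550091  0.20326574 -2.370699  ] 49.871802820415915
```

View pics/t6.png

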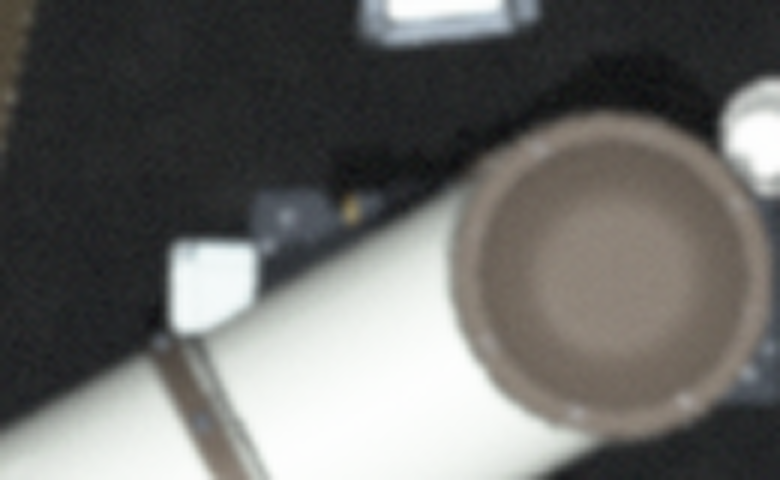

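View pics/s6.png

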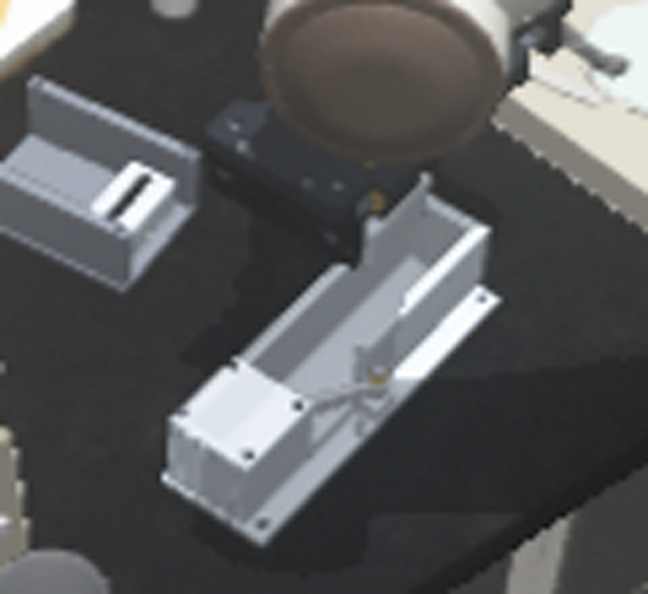

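```bash
python3 - <<'E'
from plan import *
env.move_straight([.4365,.0562,.06],rate=.08)
for z in(.048,.035,.02,.013,.009):
    r=env.move_straight([.4365,.0562,z],rate=.03,force_limit=3.5)
    s=env.read_state(); print(z,r,s["position"],s["force"],s["opening"]*87,s["clock"])
    if r: break
E
```

```text
0.048 False [0.43647888 0.05615128 0.0478763 ] [-0.11133192  0.57295198 -1.57431635] 50.04015705307792 26.2333
0.035 False [0.436489   0.05616693 0.03484986] [-0.22671791  0.24393533 -2.13029347] 49.77438351966265 26.8167
0.02 False [0.43652464 0.05620347 0.01990351] [ 0.96881002  0.12409148 -1.62922072] 49.350760699725384 27.4667
0.013 False [0.4363309  0.05609294 0.01276411] [ 0.03898879 -0.29971291 -3.34292541] 49.6304434244692 27.85
0.009 True [0.43728089 0.05650956 0.00985193] [-0.77162514  0.39005801  3.74504005] 49.40809401926746 28.0583
```

```bash
python3 - <<'E'
from plan import *
env.gripper_to(.72); env.dwell(.2)
s=env.read_state(); print(s["position"],s["force"],s["opening"]*87,s["clock"])
env.move_straight([.4365,.0562,.10],rate=.1,force_limit=10)
# look: tool lifted; move to the side, high
w=env.inverse_kinematics([.36,.0,.4],[-90,0,179.3]); env.set_joints(w); w=np.array(w); w[0]=75; env.set_joints(w)
env.gripper_to(0)
f=env.grab_frame("top"); np.save("pics/t7.npy",f,allow_pickle=True); g=env.grab_frame("scene")
s=env.read_state(); print(s["clock"])
cv2.imwrite("pics/t7.png",cv2.resize(f["image"][190:270,200:330],None,fx=6,fy=6,interpolation=cv2.INTER_CUBIC))
w=(240,150,360,260)
cv2.imwrite("pics/s7.png",cv2.resize(g["image"][w[1]:w[3],w[0]:w[2]],None,fx=5.4,fy=5.4,interpolation=cv2.INTER_CUBIC))
E
```

```text
[0.43628916 0.05606455 0.00916777] [-0.12615397  0.23308352  0.03761048] 62.78297620265803 28.8333
33.55
```

View pics/t7.png

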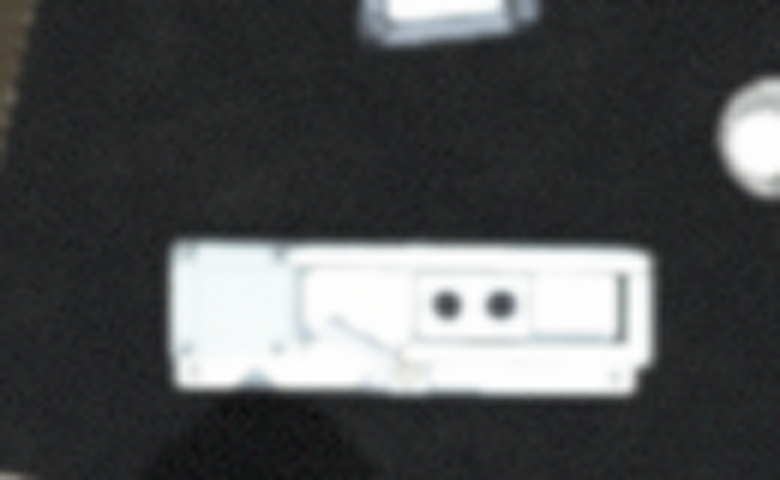

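View pics/s7.png

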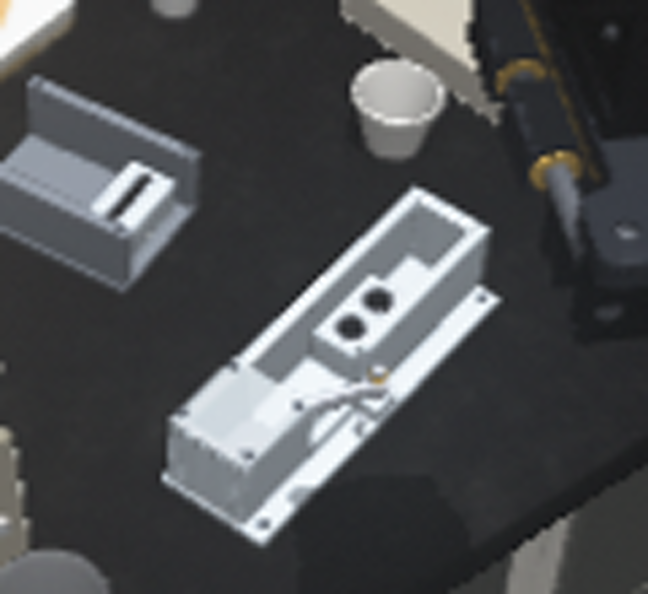

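```bash
cat >> h.py <<'E'
LP=np.array([.4366,.0622]); LY=np.radians(89.3)
def L(x,y,z):
    c,s=np.cos(LY),np.sin(LY); return [LP[0]+c*x-s*y,LP[1]+s*x+c*y,z]
E
python3 - <<'E'
from plan import *
q=env.read_state()["joint_positions"].copy(); q[0]=15; env.set_joints(q)
o=[-90,0,179.3]
env.goto(L(-.051,-.0015,.10),o); env.dwell(.2)
s=env.read_state(); print(s["position"],L(-.051,-.0015,.1),s["opening"]*87,s["clock"])
env.move_straight(L(-.051,-.0015,.06),rate=.08)
r=env.move_straight(L(-.051,-.0015,.0135),rate=.06,force_limit=5)
s=env.read_state(); print(r,s["position"],s["force"],s["clock"])
f=env.grab_frame("scene");w=(240,150,360,260)
cv2.imwrite("pics/s8.png",cv2.resize(f["image"][w[1]:w[3],w[0]:w[2]],None,fx=5.4,fy=5.4,interpolation=cv2.INTER_CUBIC))
E
```

```text
[0.43812259 0.01133132 0.10099121] [np.float64(0.43747682101189306), np.float64(0.011185480646064084), 0.1] 0.6035268733109812 36.325
False [0.43773392 0.01127645 0.01368978] [0.47121443 0.90250211 0.20204648] 37.9
```

View pics/s8.png

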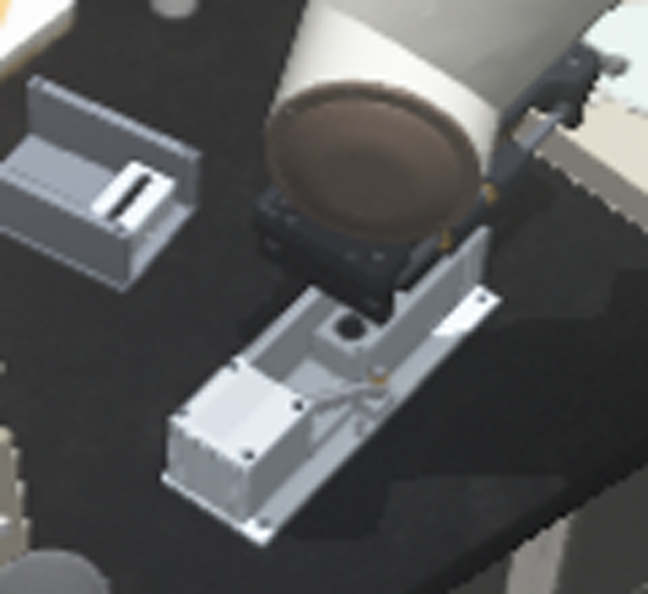

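Fingers are in the channel behind the carrier (around zoom pixel 375,300), with no contact. Pushing.

```bash
python3 - <<'E'
from plan import *
for x in(-.03,0,.02,.035,.042,.0475,.054):
    r=env.move_straight(L(x,-.0015,.0135),rate=.05,force_limit=14)
    s=env.read_state(); print(x,r,s["position"],(s["position"][1]-LP[1]),s["force"],s["clock"])
    if r: break
f=env.grab_frame("scene");w=(240,150,360,260)
cv2.imwrite("pics/s9.png",cv2.resize(f["image"][w[1]:w[3],w[0]:w[2]],None,fx=5.4,fy=5.4,interpolation=cv2.INTER_CUBIC))
E
```

```text
-0.03 False [0.4378547  0.03266263 0.01351333] -0.029537368847530186 [-0.187138   -0.65942155 -0.34426775] 38.5167
0 False [0.43821158 0.06263135 0.01351005] 0.00043134684328149236 [-0.16958844  0.29225387  0.32643938] 39.2667
0.02 False [0.43838371 0.08274688 0.01348691] 0.02054688042846211 [-0.42912346  0.00833865  0.05715366] 39.8167
0.035 False [0.4386625  0.09773037 0.01351335] 0.03553037034512547 [-0.08226044  0.17635764  0.33679268] 40.2667
0.042 False [0.43874038 0.10464119 0.01350331] 0.042441185755643755 [ 0.39666954  0.3505284  -0.10048748] 40.5583
0.0475 False [0.43881558 0.11005909 0.01349792] 0.04785908597745404 [-0.05844256  0.60419959 -1.11937257] 40.8167
0.054 False [0.43936523 0.11680739 0.01361156] 0.05460738694350769 [ 1.49756065 -0.64423267 -0.46844122] 41.1
```

View pics/s9.png

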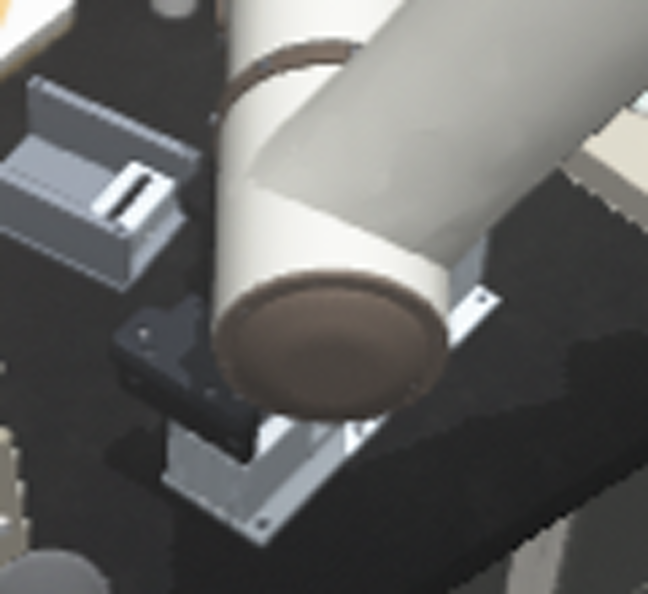

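```bash
python3 - <<'E'
from plan import *
for x in(.058,.062):
    r=env.move_straight(L(x,-.0015,.0135),rate=.03,force_limit=10)
    s=env.read_state(); print(x,r,s["position"],(s["position"][1]-LP[1]),s["force"],s["clock"])
    if r: break
E
```

```text
0.058 True [0.43904927 0.11734335 0.01368186] 0.05514335467294281 [ 4.00870286 -3.33990724  1.75192796] 41.3583
```

```bash
python3 - <<'E'
from plan import *
env.move_straight(L(.02,-.0025,.0135),rate=.08,force_limit=15)
s=env.read_state(); print(s["position"],s["force"])
env.move_straight(L(.02,-.0025,.11),rate=.15,force_limit=15)
w=env.inverse_kinematics([.36,.0,.4],[-90,0,179.3]); env.set_joints(w); w=np.array(w); w[0]=75; env.set_joints(w)
f=env.grab_frame("top"); np.save("pics/t10.npy",f,allow_pickle=True); g=env.grab_frame("scene")
s=env.read_state(); print(s["clock"])
cv2.imwrite("pics/t10.png",cv2.resize(f["image"][190:270,200:330],None,fx=6,fy=6,interpolation=cv2.INTER_CUBIC))
w=(255,175,345,255)
cv2.imwrite("pics/s10.png",cv2.resize(g["image"][w[1]:w[3],w[0]:w[2]],None,fx=7.4,fy=7.4,interpolation=cv2.INTER_CUBIC))
E
```

```text
[0.43915327 0.08179078 0.01342062] [-0.14716157  0.20139588  0.61435458]
45.175
```

View pics/t10.png

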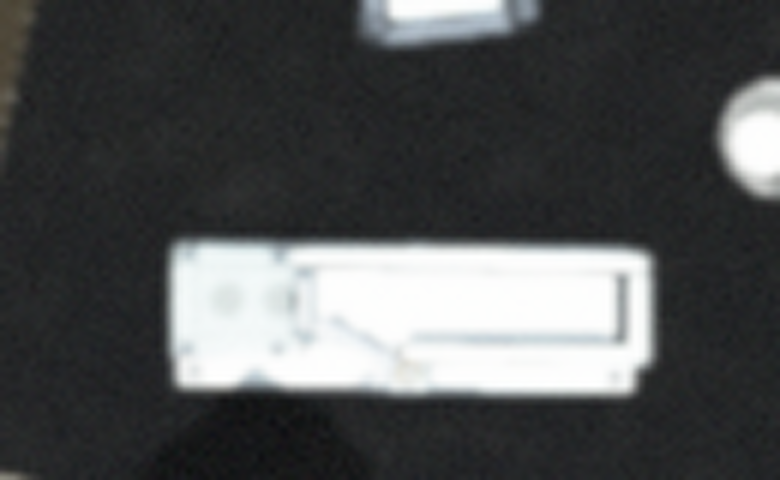

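View pics/s10.png

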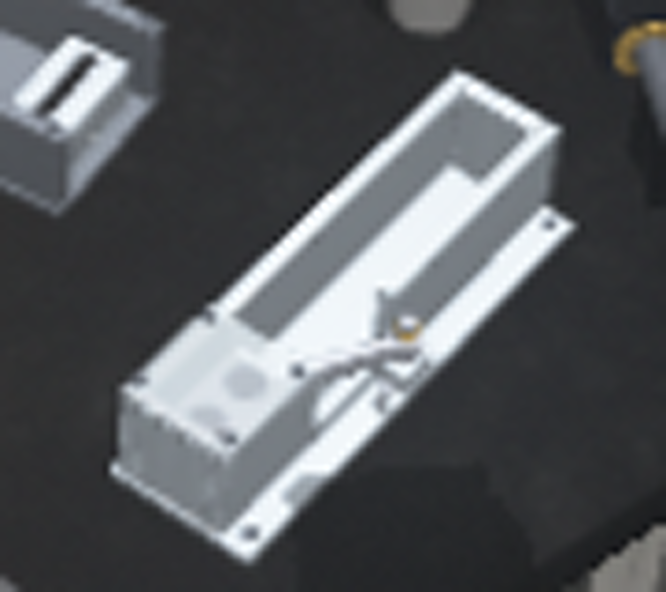

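```bash
python3 - <<'E'
from h import *
f=np.load("pics/t10.npy",allow_pickle=True).item()
for us in((447,502),(228,283)):
    for u in us: p=unproj(f,(200+(u+.5)/6-.5,190+(300.5)/6-.5),.03); print(u,np.round(p,4),np.round((p[1]-LP[1])*1000,1))
g0=np.load("pics/t7.npy",allow_pickle=True).item()["image"].astype(int); g1=f["image"].astype(int)
cv2.imwrite("pics/d.png",np.vstack([cv2.resize(np.clip((a[225:262,225:312]-120)*1.9,0,255).astype(np.uint8),None,fx=8,fy=8,interpolation=cv2.INTER_CUBIC) for a in(g0,g1)]))
# row profile
print(g0[239:241,228:262].mean((0,2)).astype(int)); print(g1[239:241,228:262].mean((0,2)).astype(int))
E
```

```text
447 [0.4385 0.0683 0.03  ] 6.1
502 [0.4384 0.0445 0.03  ] -17.7
228 [0.439  0.1628 0.03  ] 100.6
283 [0.4389 0.1391 0.03  ] 76.9
[152 227 245 246 243 245 246 247 247 247 247 247 247 247 247 247 247 247
 247 245 238 226 232 249 253 253 253 253 253 253 253 253 253 253]
[153 228 245 245 242 243 241 233 227 226 226 229 236 243 245 240 233 227
 224 218 197 209 236 236 237 249 253 253 253 253 253 253 253 253]
```

View pics/d.png

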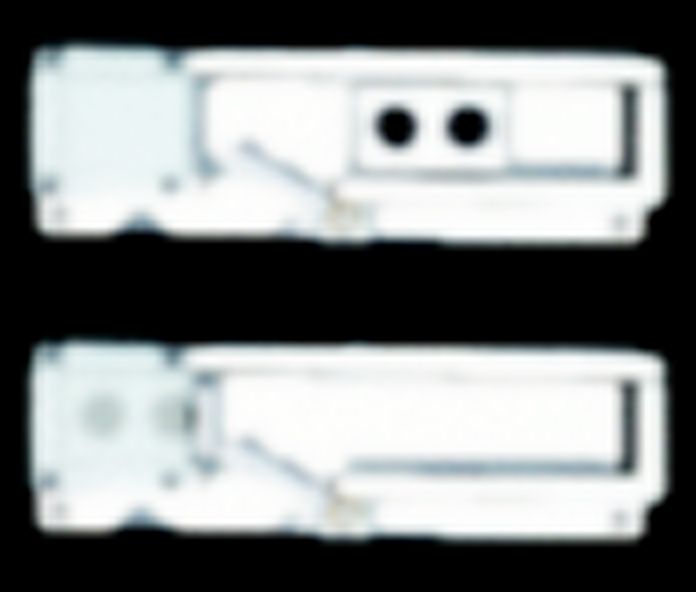

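```bash
python3 - <<'E'
from h import *
a=cv2.imread("pics/top0.png").astype(int); b=np.load("pics/t10.npy",allow_pickle=True).item()["image"].astype(int)
for n,(u,v,r) in dict(cruc=(330,212,14),vial=(331,154,10),beaker=(182,240,15),bottle=(133,240,17),slot=(274,187,12)).items():
    print(n,np.abs(a-b)[v-r:v+r,u-r:u+r].mean(),np.abs(a-b)[v-r:v+r,u-r:u+r].max())
env.dwell(.2); s=env.read_state(); print(s["clock"],np.abs(s["qvel"]).max(),s["force"]); env.close_job()
E
```

```text
cruc 1.7427721088435375 10
vial 2.0658333333333334 9
beaker 2.0003703703703706 14
bottle 2.02479815455594 16
slot 1.1469907407407407 8
45.375 0.3355259572497132 [-0.13496922 -0.40703623 -0.31582631]
the job is handed in; nothing more can be done
```

The two-well carrier is home in the lane with the pawl shut behind it, and I handed the job in at about 45 s.

- **Pick:** I took the carrier out of the cradle across its width. The tool was tilted 18° so that the forearm stayed clear of the furnace.
- **Regrasp and bay:** I set it on the bench between cradle and lane, let go, and took it again by its short ends. I then lowered it into the bay, stopping on light floor contact at the expected height, and let go.
- **Push:** I pushed it with closed fingers until the force limit stopped the push.

**Last checks:**
- **Carrier:** the top view puts its middle at lane x of about 88.8 mm, where home is 89 mm, and it looks square.
- **Pawl:** its arm looks the same as in the earlier pictures with it shut.
- **Other things:** the slotted carrier, crucible, vial, beaker and bottle show only pixel noise compared with the first picture.
- **Arm:** it was clear of everything.

**Checks that were weak or disagreed:**
- The pawl's deflection during the push did not show in the force readings between steps. That it shut again rests on the pictures alone.
- I expected the fingers to meet the end stop at TCP lane x of about 49 mm, but they stopped at 55 mm, so the fingertips seem thinner than I assumed. The pictures agree with the carrier being home.
- One network report for the carrier in the scene view (0.426, 0.113) was wrong because the arm hid it. I left it out.

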